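Fetch the espresso cup from behind the jars

TASK

Lift the spice jar, the salt shaker and the dropper bottle off the wooden board and stand all three on the steel drip tray, and only then fetch the espresso cup from behind them and set it in the middle of the cork coaster. Once the cup is there, put the three back upright on the board, each on the very ring where it stood at the start; never tip any of them or the cup over, and leave the used mug where it is.

Things in the scene. Friction and masses are not known exactly. Their poses are not given: they have to be found in the camera images.
- jar_board: light wooden board, 170 (x) x 220 (y) x 12 mm, fixed; origin at the centre of its underside, -x faces the robot (within 0.25 rad). Flush dark rings mark four places, in its axes: three of 54 mm diameter at (-50, 0), (0, 78) and (0, -78) mm, where the jars stand at the start (within 2 mm, any order), and one of 60 mm at (30, 0) mm under the espresso cup
- drip_tray: flat brushed steel drip tray with dark slots, 100 (x) x 210 (y) x 6 mm, fixed, no rim; origin at the centre of its underside, top 6 mm above the origin: the side area for the three jars. Its long side is y. Just beyond it stands a fixed receipt printer, at x 0.50 to 0.74, y -0.16 to 0.00 m, 100 mm high at the front, its open cover 230 mm high (from x 0.61)
- coaster: round cork coaster, 96 mm diameter, 6 mm thick, fixed; origin at the centre of its underside
- espresso_cup: small patterned white cup on the board, open upward, 52 mm high, rim 60 mm diameter, foot 42 mm, one handle, 106 g nominal. Origin at the underside, 12 mm from the round axis toward the handle. The handle points along its own -y and ends 42 mm from the origin; across x the rim measures 60 mm. At the start the handle points to the board's +x (away from the robot) within 0.3 rad
- cup_foot (a point): centre of the espresso cup's foot, on its round axis and underside, 12 mm from the body's origin along its own +y; this point goes to the coaster's centre
- spice_jar: upright glass spice jar on the board, with a straight black cap, round, 41 mm diameter, 105 mm high; origin at the centre of its underside; 110 g nominal
- salt_shaker: upright glass salt shaker on the board, with a domed grey perforated top, round, 44 mm diameter up to 66 mm, 34 mm across the top, 90 mm high, may lean by 0.04 rad on its uneven foot; origin at the centre of its underside; 100 g nominal
- dropper_bottle: slim upright amber dropper bottle, 33 mm diameter up to about 60 mm, then narrowing to a 24 mm neck and a 13 mm rubber bulb, 102 mm high; origin at the centre of its underside; 70 g nominal
- used_mug: orange stoneware mug, a bystander to leave alone, 80 mm diameter, 112 mm long with its handle, 94 mm high; origin at the underside, in the middle of its 112 mm length, handle along its own -y
There are look-alikes about, which are no part of the job. What is shaped like the spice_jar but purple is not meant. Leave any turquoise look-alike of the dropper_bottle alone.

How it is judged:
By the outcome, as a careful person would: the job done as asked, in the order asked, and still so for the second after the job is handed in, with the robot touching nothing.
It also fails if it takes over 144 s, if anything falls off the work surface, if the arm or the gripper's body presses on something with over 40 N, if the wrist force passes 120 N, or if a joint passes its speed limit or range.

ROBOT

A 7-joint arm with a two-finger parallel gripper is mounted at the origin on a cart in front of the work surface, level with it; the furniture and walls round the work are solid. World frame = base frame: x ahead of the robot, y to its left, z up, the work surface at z = 0. Lengths are in m, angles in rad, forces in N, time in s.
With the tool pointing down it reaches from about 0.4 to 0.9 m from the base axis. Payload 5.5 kg.
Tool frame: the origin (TCP) lies at the very end of the fingers, on their centre line; the grasp point (between the pads) lies 19 mm behind it; z points along the fingers, y is the line along which they close (so a half turn about z gives the same grasp; the last joint's range is limited). The gripper opens to 92 mm and grips with 3 to 60 N. Pads are 19 mm wide; open, the fingers measure 130 mm over their backs; the gripper's body (75 mm by 190 mm) begins 47 mm behind the grasp point.
Start: joints at [-0.89, 0.501, -0.427, 1.55, 0.221, 1.138, -0.21], TCP at [0.264, 0.594, 0.227] pointing down, gripper open.
Joint ranges: [-2.88, 2.88], [-0.31, 2.03], [-1.54, 1.56], [0.2, 2.42], [-1.41, 4.55], [0.19, 2.02], [-2.57, 2.57]. Speed limits (rad/s): [2.57, 2.57, 3.14, 3.14, 3.14, 3.14, 3.14].

INTERFACE

Orientations are given as a rotation vector (axis times angle).
In Python, from bench import manip, viewer, spot_in gives the robot as it stands.
- The arm moves only by the shell command python3 -m creep 'ROWS'. ROWS is rows parted by semicolons, their numbers by spaces, 1 to 20 of them, each of 7 numbers: the finger opening in m, then dx, dy, dz in m, then a rotation vector rx, ry, rz in rad; each row is the pose to reach, as a shift and turn from the pose commanded when the command began, along the tool's axes at that moment; what a row does not reach only later rows make up. A row lasts 1/8 s, in which the tool goes at most 0.0625 m and 0.188 rad, less where a joint would pass 70% of its speed; a pose out of reach is approached as far as the arm can. The fingers move at their own pace and stop on an object; the grip force is fixed at half the most. Time passes only in rows, so rows that do not move let the fingers close. It prints the time, the measured TCP pose, the force, the opening and the grip force at its end.
- manip.read_state(): the state, without advancing time (a new reading comes with each control period).
- viewer.get_image(name): name is "scene" or "top" or "wrist"; returns the picture (420x560x3 uint8, red, green, blue); there is no depth.
- viewer.get_calibration(name): a dict with "K" (3x3 intrinsics, pixels), "camera_from_world" (4x4, takes a point from world to camera coordinates). Camera axes: x right, y down, z forward; pixel columns grow to the right and rows downward; lengths in m; the calibration is good to about 2 mm. A picture is of the moment at which its call begins: read the wrist's pose just before it. get_calibration takes no time and is no camera call; for the wrist camera it gives the pose at the moment of the call.
- manip.close_job(): hands the job in; it is judged then, once.
Trained networks look in the newest picture that a camera, given by its name, has taken for a name from the list of things; names that differ only in an ending like _2 or _b are one class to them, and where a whole thing is asked for, a point or a joint stands for the part that bears it (a point fixed in the world has none). Each returns a list of dicts, best first, with "p" (0 to 1); they miss things now and then, are a little off and sometimes report something else, mostly with a low value. They report only what shows in the picture. A call takes as long as a camera call. They do not tell look-alikes from the thing itself.
- spot_in(name, camera): "centre" ([column, row] as shares, 0 to 1, of the picture: columns of its width, rows of its height, amid what is visible of it).
The state is a dict: "t": time; "joint_positions": joint angles; "dq": joint speeds; "tau": joint torques, N m; "tcp_pos": TCP position; "tcp_rot": TCP orientation; "contact_force": force on the tool from outside, world axes, zero at the start; "ft_torque": the same for the moment, N m; "finger_gap": finger opening in m; "grasp_force": force on a finger pad.
Only numpy, scipy, OpenCV 4.12 (cv2) and the standard library are available. Lean on these libraries where they do the work, as an engineer would, in place of code of your own. Each camera call takes 0.05 s, during which the arm holds its last target. There are 200 camera calls.

## Working session

There is one attempt and no reset: what is moved stays moved. The work goes in short steps, Python scripts to look and compute and a shell command to move; the robot and the scene stay as the last step left them, time stands still between calls to the robot, and variables do not carry over. Pictures are saved under pics/ and viewed, at most 14 in all, crops included, and the job is handed in when it is done.

```bash
ls; mkdir -p pics; python3 - <<'E'
from bench import manip, viewer, spot_in
import cv2,numpy as np
s=manip.read_state();print(s['t'],s['tcp_pos'],s['tcp_rot'],s['finger_gap'])
for c in ['scene','top']:
    im=viewer.get_image(c);cv2.imwrite(f'pics/{c}0.png',im[:,:,::-1])
    k=viewer.get_calibration(c);print(c,np.round(k['K'],1).tolist(),np.round(k['camera_from_world'],3).tolist())
    for n in ['jar_board','drip_tray','coaster','espresso_cup','spice_jar','salt_shaker','dropper_bottle','used_mug']:
        print(n,[(round(d['p'],2),[round(d['centre'][0]*560),round(d['centre'][1]*420)]) for d in spot_in(n,c)])
E
```

```text
pics
0.0 [0.26349914 0.59342554 0.22566706] [-6.51318137e-01 -3.07286514e+00  3.02711716e-03] 0.09170978955830734
scene [[464.6, 0.0, 277.6], [0.0, 464.6, 202.3], [0.0, 0.0, 1.0]] [[0.505, -0.863, -0.003, -0.422], [-0.436, -0.252, -0.864, 0.24], [0.745, 0.438, -0.504, 1.059], [0.0, 0.0, 0.0, 1.0]]
jar_board [(0.67, [337, 238])]
drip_tray [(0.64, [209, 220])]
coaster [(0.53, [212, 181]), (0.3, [331, 227])]
espresso_cup [(0.58, [340, 210])]
spice_jar [(0.98, [254, 225]), (0.67, [306, 209])]
salt_shaker [(0.96, [331, 228])]
dropper_bottle [(0.88, [415, 252]), (0.79, [359, 222])]
used_mug [(0.75, [199, 159])]
top [[387.8, 0.0, 281.7], [0.0, 387.8, 208.9], [0.0, 0.0, 1.0]] [[0.003, -1.0, -0.027, -0.144], [-0.998, -0.002, -0.058, 0.551], [0.057, 0.028, -0.998, 1.329], [0.0, 0.0, 0.0, 1.0]]
jar_board [(0.96, [338, 213])]
drip_tray [(0.97, [242, 241])]
coaster [(0.58, [205, 185])]
espresso_cup []
spice_jar [(0.65, [290, 253]), (0.18, [172, 168])]
salt_shaker [(0.64, [344, 224])]
dropper_bottle [(0.42, [362, 201])]
used_mug [(0.64, [171, 169]), (0.29, [339, 192])]
```

```bash
python3 - <<'E'
import cv2
a=cv2.imread('pics/top0.png')[100:300,140:410];cv2.imwrite('pics/t1.png',cv2.resize(a,(800,593),interpolation=cv2.INTER_CUBIC))
a=cv2.imread('pics/scene0.png')[90:300,170:450];cv2.imwrite('pics/s1.png',cv2.resize(a,(800,600),interpolation=cv2.INTER_CUBIC))
E
```

```text
(no output)
```

View pics/t1.png

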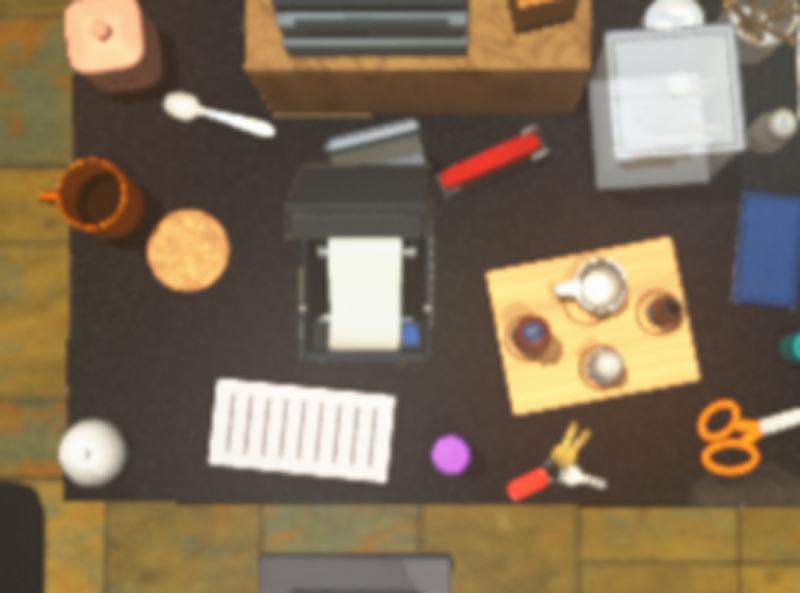

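View pics/s1.png

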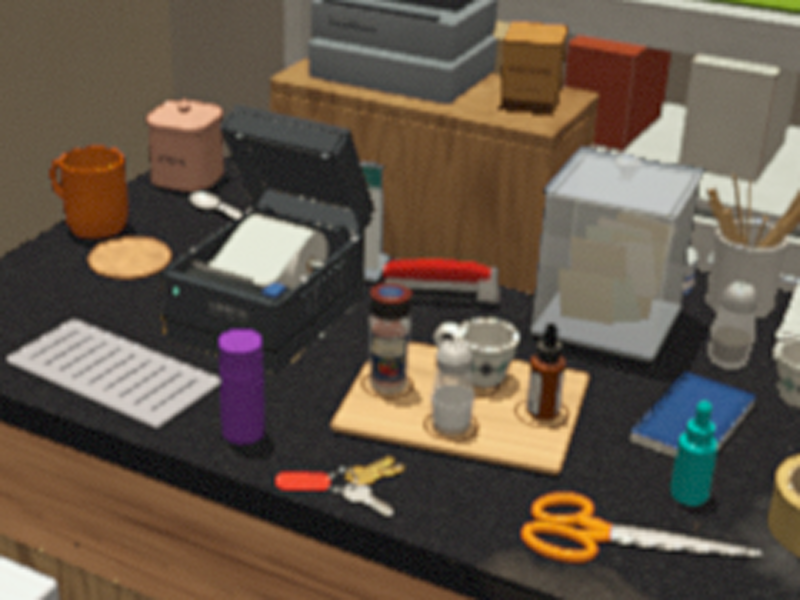

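Top crop (viewed): the board is at right, its corners at about (487,271), (670,237), (700,380) and (513,414). On it are the spice jar at (533,333), the salt shaker at (603,365) and the dropper bottle at (665,308), with the cup at (600,285). The cup's handle looks to point left (+y). The tray is centred near (302,430), the coaster at (188,250) and the mug at (97,197).

- **Spice jar candidates:** (533,333) on the board, clear glass with a black cap, and (450,455), all purple. The one on the board fits.
- **Dropper candidates:** amber at (665,308) on the board, and turquoise at (795,347). The amber one fits.

Next I'll measure everything.

```bash
cat > h.py <<'E'
import numpy as np,cv2
from bench import manip, viewer, spot_in
def ray(cal,px,z):
    M=np.linalg.inv(cal['camera_from_world']);d=M[:3,:3]@np.linalg.inv(cal['K'])@np.array([px[0],px[1],1.]);o=M[:3,3]
    return o+d*(z-o[2])/d[2]
def proj(cal,p):
    q=cal['K']@(cal['camera_from_world']@np.append(p,1))[:3];return q[:2]/q[2]
E
python3 - <<'E'
from h import *
k=viewer.get_calibration('top');im=cv2.imread('pics/top0.png')
def rect(seed,z,tol):
    m=np.zeros((422,562),np.uint8);cv2.floodFill(im.copy(),m,seed,0,(tol,)*3,(tol,)*3,4|cv2.FLOODFILL_MASK_ONLY|cv2.FLOODFILL_FIXED_RANGE|(255<<8))
    c,_=cv2.findContours(m[1:-1,1:-1],0,2);c=max(c,key=cv2.contourArea)
    P=np.array([ray(k,p[0],z)[:2] for p in c],np.float32)
    return cv2.minAreaRect(P)
c2=lambda x,y:(140+x*270/800,100+y*200/593)
i=lambda x,y:tuple(int(round(v)) for v in c2(x,y))
print('board',rect(i(540,390),.012,60));print('tray',rect(i(225,395),.006,60));print('coaster',rect(i(188,250),.006,60))
for n,cs,z in [('board',[(487,271),(670,237),(700,380),(513,414)],.012),('tray',[(218,379),(396,396),(386,482),(209,463)],.006)]:
    P=[ray(k,c2(*c),z) for c in cs];print(n,np.round(np.mean(P,0),4),np.round(P,3)[:,:2].tolist())
for n,c,z in [('spice',(533,331),.117),('salt',(603,362),.100),('drop',(669,308),.112),('cup',(603,286),.064),('handle',(565,290),.05),('mug',(97,197),.094),('purple',(450,455),.105)]:
    print(n,np.round(ray(k,c2(*c),z),4))
E
```

```text
board ((0.5506137609481812, -0.34157872200012207), (0.16735617816448212, 0.2175936996936798), 11.01186752319336)
tray ((0.4272115230560303, -0.0020566657185554504), (0.20833812654018402, 0.10046098381280899), 84.51325988769531)
coaster ((0.6392539143562317, 0.13480797410011292), (0.09191159158945084, 0.09219145774841309), 0.05949769541621208)
board [ 0.5493 -0.3435  0.012 ] [[0.613, -0.221], [0.653, -0.434], [0.486, -0.468], [0.446, -0.251]]
tray [ 0.4262 -0.0045  0.006 ] [[0.485, 0.095], [0.466, -0.115], [0.366, -0.103], [0.387, 0.105]]
spice [ 0.5371 -0.2671  0.117 ]
salt [ 0.5044 -0.3441  0.1   ]
drop [ 0.5625 -0.4137  0.112 ]
cup [ 0.5905 -0.3493  0.064 ]
handle [ 0.5871 -0.3082  0.05  ]
mug [0.6867 0.2157 0.094 ]
purple [ 0.4034 -0.1781  0.105 ]
```

```bash
cat >> h.py <<'E'
from scipy.spatial.transform import Rotation as R
def goal(x,y,z,az,s=None):
    """shift and turn (tool axes) to TCP x,y,z, tool down, closing axis at azimuth az (deg)"""
    s=s or manip.read_state();R0=R.from_rotvec(s['tcp_rot']);a=np.radians(az)
    Y=np.array([np.cos(a),np.sin(a),0]);Z=np.array([0,0,-1.]);G=R.from_matrix(np.c_[np.cross(Y,Z),Y,Z])
    d=R0.inv().apply(np.array([x,y,z])-s['tcp_pos']);r=(R0.inv()*G).as_rotvec()
    print('shift',np.round(d,4),'turn',np.round(r,3),'rows',round(max(np.linalg.norm(d)/.0625,np.linalg.norm(r)/.188),1))
E
python3 - <<'E'
from h import *
goal(.47,-.34,.27,-79)
E
```

```text
shift [-0.5675 -0.7701 -0.0433] turn [ 0.    -0.     2.532] rows 15.3
```

```bash
r="" ; python3 -m creep '.09 -.5675 -.77 -.0433 0 0 2.532;.09 -.5675 -.77 -.0433 0 0 2.532;.09 -.5675 -.77 -.0433 0 0 2.532;.09 -.5675 -.77 -.0433 0 0 2.532;.09 -.5675 -.77 -.0433 0 0 2.532;.09 -.5675 -.77 -.0433 0 0 2.532;.09 -.5675 -.77 -.0433 0 0 2.532;.09 -.5675 -.77 -.0433 0 0 2.532;.09 -.5675 -.77 -.0433 0 0 2.532;.09 -.5675 -.77 -.0433 0 0 2.532;.09 -.5675 -.77 -.0433 0 0 2.532;.09 -.5675 -.77 -.0433 0 0 2.532;.09 -.5675 -.77 -.0433 0 0 2.532;.09 -.5675 -.77 -.0433 0 0 2.532;.09 -.5675 -.77 -.0433 0 0 2.532;.09 -.5675 -.77 -.0433 0 0 2.532;.09 -.5675 -.77 -.0433 0 0 2.532;.09 -.5675 -.77 -.0433 0 0 2.532;.09 -.5675 -.77 -.0433 0 0 2.532'
python3 - <<'E'
from h import *
s=manip.read_state();print(s['t'],s['tcp_pos'],s['tcp_rot'],s['joint_positions'])
k=viewer.get_calibration('wrist');im=viewer.get_image('wrist');cv2.imwrite('pics/w1.png',im[:,:,::-1]);np.savez('w1.npz',K=k['K'],camera_from_world=k['camera_from_world'])
for n in ['espresso_cup','spice_jar','salt_shaker','dropper_bottle','jar_board']:
    print(n,[(round(d['p'],2),[round(d['centre'][0]*560),round(d['centre'][1]*420)]) for d in spot_in(n,'wrist')])
E
```

```text
t: 3.28
tcp_pos: [0.4704, -0.3379, 0.27]
tcp_rot: [-3.126, -0.305, -0.001]
contact_force: [-0.7, -0.7, -0.5]
finger_gap: 0.0902
grasp_force: 0.0
3.275 [ 0.47037242 -0.33792503  0.27004371] [-3.12559876e+00 -3.04697925e-01 -6.02599172e-04] [ 0.19949308  0.32379156  0.47442303  1.70997878 -0.16137302  1.1469501
 -0.65694295]
espresso_cup [(0.78, [306, 69])]
spice_jar [(0.93, [134, 210]), (0.78, [222, 109])]
salt_shaker [(0.95, [294, 156])]
dropper_bottle [(0.86, [366, 111]), (0.69, [479, 172])]
jar_board [(0.59, [287, 108]), (0.32, [304, 67])]
```

View pics/w1.png

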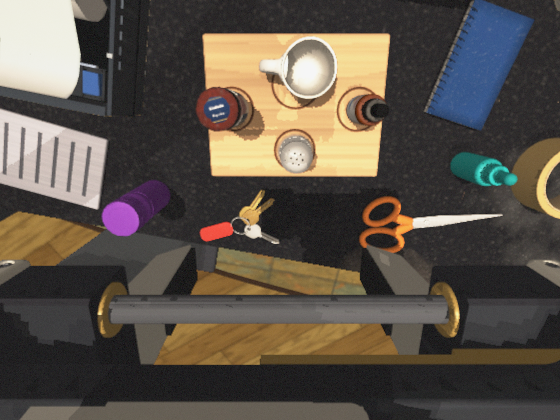

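The wrist picture shows the spice jar cap at (219,109), with a black rim and clear glass body. The salt shaker top is at (296,156) and the amber dropper bulb at (377,109). The cup rim is at (309,68), with its handle tip at (263,66), so the handle points to the board's +y. The purple jar at (135,210) and the turquoise bottle at (482,172) are the look-alikes.

```bash
python3 - <<'E'
from h import *
k=dict(np.load('w1.npz'))
for n,c,z in [('c1',(204,34),.012),('c2',(389,34),.012),('c3',(378,177),.012),('c4',(212,177),.012),('ringS',(295,151),.012),('ringD',(361,111),.012),('salt top',(296,156),.102),('spice',(219,109),.117),('dropbulb',(379,109),.112),('cuprim',(309,68),.064),('cup rim up',(311,38),.064),('rim dn',(307,99),.064),('handle tip',(262,66),.045),('purple',(122,220),.105)]:
    print(n,np.round(ray(k,c,z),4))
b=np.array([.5506,-.3416]);X=np.array([.9816,.191]);Y=np.array([-.191,.9816])
im=cv2.imread('pics/w1.png')
for x,y in [(-.05,0),(0,.078),(0,-.078),(.03,0)]:
    r=.030 if x>0 else .027
    pts=[proj(k,np.append(b+(x+r*np.cos(t))*X+(y+r*np.sin(t))*Y,.012)) for t in np.linspace(0,6.28,40)]
    cv2.polylines(im,[np.int32(pts)*1],True,(0,255,0),1);print(x,y,b+x*X+y*Y)
cv2.imwrite('pics/w1b.png',cv2.resize(im[10:200,170:420],(790,600),interpolation=cv2.INTER_CUBIC))
E
```

```text
c1 [ 0.6121 -0.2224  0.012 ]
c2 [ 0.6538 -0.4334  0.012 ]
c3 [ 0.4883 -0.4694  0.012 ]
c4 [ 0.4456 -0.254   0.012 ]
ringS [ 0.5004 -0.3546  0.012 ]
ringD [ 0.5647 -0.4247  0.012 ]
salt top [ 0.5067 -0.3498  0.102 ]
spice [ 0.5374 -0.2693  0.117 ]
dropbulb [ 0.5665 -0.4164  0.112 ]
cuprim [ 0.5941 -0.3469  0.064 ]
cup rim up [ 0.622  -0.3426  0.064 ]
rim dn [ 0.5637 -0.3516  0.064 ]
handle tip [ 0.5883 -0.297   0.045 ]
purple [ 0.4038 -0.181   0.105 ]
-0.05 0 [ 0.50152 -0.35115]
0 0.078 [ 0.535702  -0.2650352]
0 -0.078 [ 0.565498  -0.4181648]
0.03 0 [ 0.580048 -0.33587 ]
```

View pics/w1b.png

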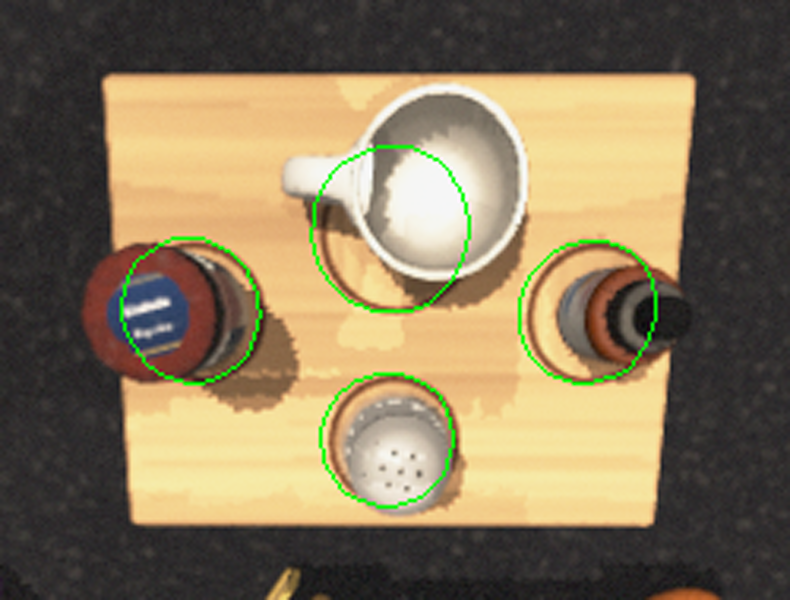

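```bash
python3 - <<'E'
from h import *
goal(.536,-.2672,.2,-79);goal(.536,-.2672,.063,-79)
E
```

```text
shift [ 0.0785 -0.0584  0.0702] turn [-0. -0.  0.] rows 1.9
shift [ 0.0785 -0.0583  0.2072] turn [-0. -0.  0.] rows 3.7
```

```bash
python3 -m creep '.07 .0785 -.0584 .03 0 0 0;.07 .0785 -.0584 .05 0 0 0;.07 .0785 -.0584 .07 0 0 0;.07 .0785 -.0584 .11 0 0 0;.07 .0785 -.0584 .15 0 0 0;.07 .0785 -.0584 .19 0 0 0;.07 .0785 -.0584 .207 0 0 0;.07 .0785 -.0584 .207 0 0 0;.03 .0785 -.0584 .207 0 0 0;.03 .0785 -.0584 .207 0 0 0;.03 .0785 -.0584 .207 0 0 0;.03 .0785 -.0584 .207 0 0 0'
```

```text
t: 5.08
tcp_pos: [0.5365, -0.2677, 0.0639]
tcp_rot: [3.127, 0.301, 0.002]
contact_force: [-0.4, 0.3, 4.1]
finger_gap: 0.0401
grasp_force: 30.0
```

```bash
python3 - <<'E'
from h import *
goal(.4253,-.0721,.204,-79);goal(.4253,-.0721,.0588,-79)
E
```

```text
shift [-0.0717 -0.2131 -0.1403] turn [ 0.    -0.001 -0.   ] rows 4.2
shift [-0.0718 -0.2132  0.0049] turn [ 0.    -0.001 -0.   ] rows 3.6
```

```bash
python3 -m creep '.03 0 0 -.04 0 0 0;.03 0 0 -.09 0 0 0;.03 0 0 -.14 0 0 0;.03 -.018 -.053 -.14 0 0 0;.03 -.036 -.106 -.14 0 0 0;.03 -.054 -.16 -.14 0 0 0;.03 -.072 -.213 -.14 0 0 0;.03 -.072 -.213 -.13 0 0 0;.03 -.072 -.213 -.09 0 0 0;.03 -.072 -.213 -.05 0 0 0;.03 -.072 -.213 -.02 0 0 0;.03 -.072 -.213 -.005 0 0 0;.03 -.072 -.213 .001 0 0 0;.03 -.072 -.213 .004 0 0 0;.03 -.072 -.213 .004 0 0 0'
```

```text
t: 6.95
tcp_pos: [0.4253, -0.0724, 0.0596]
tcp_rot: [3.127, 0.301, 0.002]
contact_force: [0.4, 0.5, -1.7]
finger_gap: 0.0403
grasp_force: 30.0
```

```bash
python3 -m creep '.03 0 0 .001 0 0 0;.03 0 0 .001 0 0 0'; python3 -m creep '.06 0 0 0 0 0 0;.065 0 0 0 0 0 0;.065 0 0 -.03 0 0 0;.065 0 0 -.08 0 0 0;.065 0 0 -.13 0 0 0;.065 0 0 -.14 0 0 0'
python3 - <<'E'
from h import *
goal(.5655,-.4185,.2,-79);goal(.5655,-.4185,.053,-79)
E
```

```text
t: 7.2
tcp_pos: [0.425, -0.0722, 0.0584]
tcp_rot: [-3.127, -0.301, -0.001]
contact_force: [0.0, 0.1, -1.5]
finger_gap: 0.0402
grasp_force: 30.0
t: 7.95
tcp_pos: [0.427, -0.0725, 0.2013]
tcp_rot: [3.127, 0.301, 0.011]
contact_force: [0.4, 0.2, 0.2]
finger_gap: 0.0652
grasp_force: 0.0
shift [0.07   0.3661 0.002 ] turn [ 0.001 -0.007 -0.   ] rows 6.0
shift [0.069 0.366 0.149] turn [ 0.001 -0.007 -0.   ] rows 6.4
```

```bash
python3 -m creep '.06 .011 .061 0 0 0 0;.06 .023 .122 0 0 0 0;.06 .035 .183 0 0 0 0;.06 .046 .244 0 0 0 0;.06 .058 .305 0 0 0 0;.06 .069 .366 0 0 0 0;.06 .069 .366 .01 0 0 0;.06 .069 .366 .05 0 0 0;.06 .069 .366 .09 0 0 0;.06 .069 .366 .13 0 0 0;.06 .069 .366 .148 0 0 0;.06 .069 .366 .148 0 0 0;.02 .069 .366 .148 0 0 0;.02 .069 .366 .148 0 0 0;.02 .069 .366 .148 0 0 0;.02 .069 .366 .148 0 0 0'
python3 - <<'E'
from h import *
goal(.4389,.0692,.204,-79);goal(.4389,.0692,manip.read_state()['tcp_pos'][2]-.006,-79)
E
```

```text
t: 9.95
tcp_pos: [0.5628, -0.4189, 0.0512]
tcp_rot: [3.126, 0.301, 0.002]
contact_force: [0.7, 0.7, 2.9]
finger_gap: 0.0315
grasp_force: 29.9
shift [-0.0284 -0.5026 -0.1535] turn [ 0.001 -0.001 -0.   ] rows 8.4
shift [-0.0286 -0.5028  0.0053] turn [ 0.001 -0.001 -0.   ] rows 8.1
```

```bash
python3 -m creep '.02 0 0 -.04 0 0 0;.02 0 0 -.09 0 0 0;.02 0 0 -.14 0 0 0;.02 -.003 -.056 -.15 0 0 0;.02 -.006 -.112 -.15 0 0 0;.02 -.01 -.168 -.15 0 0 0;.02 -.013 -.224 -.15 0 0 0;.02 -.016 -.28 -.15 0 0 0;.02 -.019 -.336 -.15 0 0 0;.02 -.022 -.392 -.15 0 0 0;.02 -.025 -.448 -.15 0 0 0;.02 -.0285 -.503 -.15 0 0 0;.02 -.0285 -.503 -.14 0 0 0;.02 -.0285 -.503 -.1 0 0 0;.02 -.0285 -.503 -.06 0 0 0;.02 -.0285 -.503 -.025 0 0 0;.02 -.0285 -.503 -.006 0 0 0;.02 -.0285 -.503 .002 0 0 0;.02 -.0285 -.503 .0045 0 0 0;.02 -.0285 -.503 .0045 0 0 0'
```

```text
t: 12.45
tcp_pos: [0.4389, 0.0698, 0.046]
tcp_rot: [-3.127, -0.3, -0.002]
contact_force: [0.2, 0.3, -1.5]
finger_gap: 0.0314
grasp_force: 29.9
```

```bash
python3 -m creep '.02 0 0 .001 0 0 0;.02 0 0 .001 0 0 0'; python3 -m creep '.05 0 0 0 0 0 0;.06 0 0 0 0 0 0;.06 0 0 -.03 0 0 0;.06 0 0 -.08 0 0 0;.06 0 0 -.13 0 0 0;.06 0 0 -.155 0 0 0'
python3 - <<'E'
from h import *
goal(.5025,-.351,.2,-79);goal(.5025,-.351,.051,-79)
im=viewer.get_image('scene');cv2.imwrite('pics/s2.png',cv2.resize(im[90:300,170:450,::-1],(800,600),interpolation=cv2.INTER_CUBIC))
E
```

```text
t: 12.7
tcp_pos: [0.4389, 0.0701, 0.0451]
tcp_rot: [-3.127, -0.301, -0.002]
contact_force: [0.0, -0.1, 0.9]
finger_gap: 0.0316
grasp_force: 29.9
t: 13.45
tcp_pos: [0.4394, 0.0702, 0.2022]
tcp_rot: [-3.126, -0.301, -0.006]
contact_force: [0.4, 0.0, -0.1]
finger_gap: 0.06
grasp_force: 0.0
shift [-0.0183  0.4255  0.0018] turn [-0.001 -0.004 -0.   ] rows 6.8
shift [-0.0189  0.4256  0.1508] turn [-0.001 -0.004 -0.   ] rows 7.2
```

View pics/s2.png

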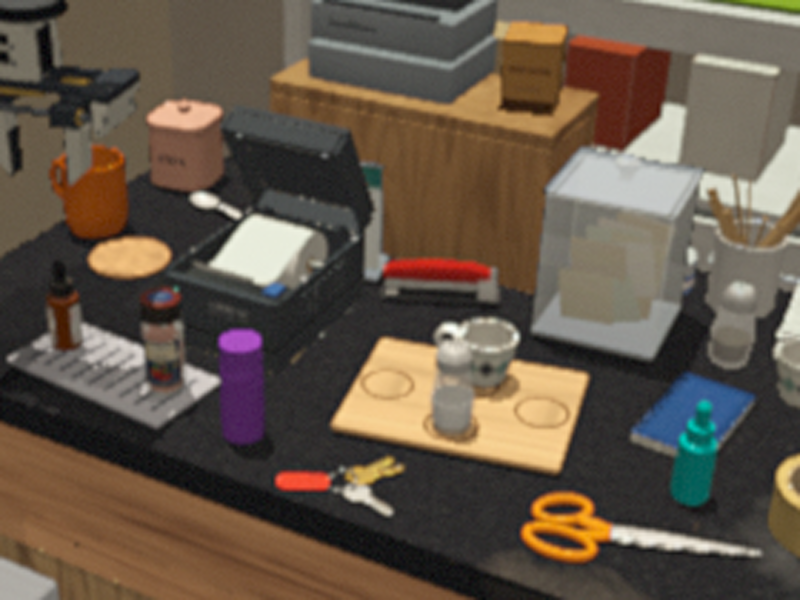

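Scene crop: the dropper (62,310) and spice jar (162,340) both stand upright on the tray. The salt shaker is next.

```bash
python3 -m creep '.066 -.0025 .061 0 0 0 0;.066 -.005 .122 0 0 0 0;.066 -.008 .183 0 0 0 0;.066 -.01 .244 0 0 0 0;.066 -.013 .305 0 0 0 0;.066 -.016 .366 0 0 0 0;.066 -.0185 .4255 0 0 0 0;.066 -.0185 .4255 .01 0 0 0;.066 -.0185 .4255 .05 0 0 0;.066 -.0185 .4255 .09 0 0 0;.066 -.0185 .4255 .13 0 0 0;.066 -.0185 .4255 .15 0 0 0;.066 -.0185 .4255 .15 0 0 0;.03 -.0185 .4255 .15 0 0 0;.03 -.0185 .4255 .15 0 0 0;.03 -.0185 .4255 .15 0 0 0;.03 -.0185 .4255 .15 0 0 0'
python3 - <<'E'
from h import *
z=manip.read_state()['tcp_pos'][2];goal(.432,-.0025,z+.15,-79);goal(.432,-.0025,z-.006,-4);goal(.432,-.0025,z-.006,-169)
E
```

```text
t: 15.62
tcp_pos: [0.502, -0.3515, 0.0505]
tcp_rot: [3.126, 0.301, 0.002]
contact_force: [-0.2, 0.5, 5.1]
finger_gap: 0.0379
grasp_force: 30.0
shift [-0.0019 -0.3558 -0.1503] turn [ 0.001 -0.002 -0.   ] rows 6.2
shift [-0.0021 -0.356   0.0057] turn [ 2.000e-03 -1.000e-03 -1.309e+00] rows 7.0
shift [-0.0021 -0.356   0.0057] turn [-1.000e-03 -2.000e-03  1.571e+00] rows 8.4
```

```bash
python3 - <<'E'
from h import *
im=viewer.get_image('wrist');cv2.imwrite('pics/w2.png',im[:,:,::-1])
im=viewer.get_image('scene');cv2.imwrite('pics/s3.png',cv2.resize(im[150:270,280:440,::-1],(800,600),interpolation=cv2.INTER_CUBIC))
E
```

```text
(no output)
```

View pics/w2.png

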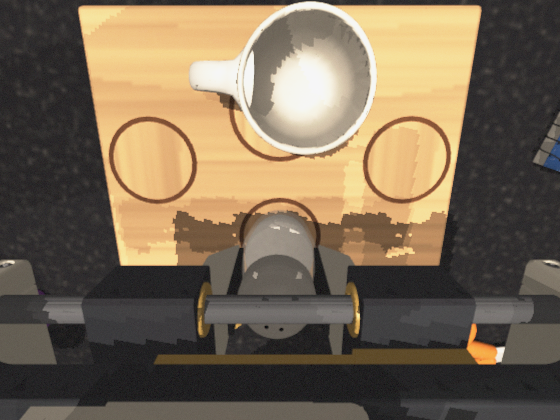

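View pics/s3.png

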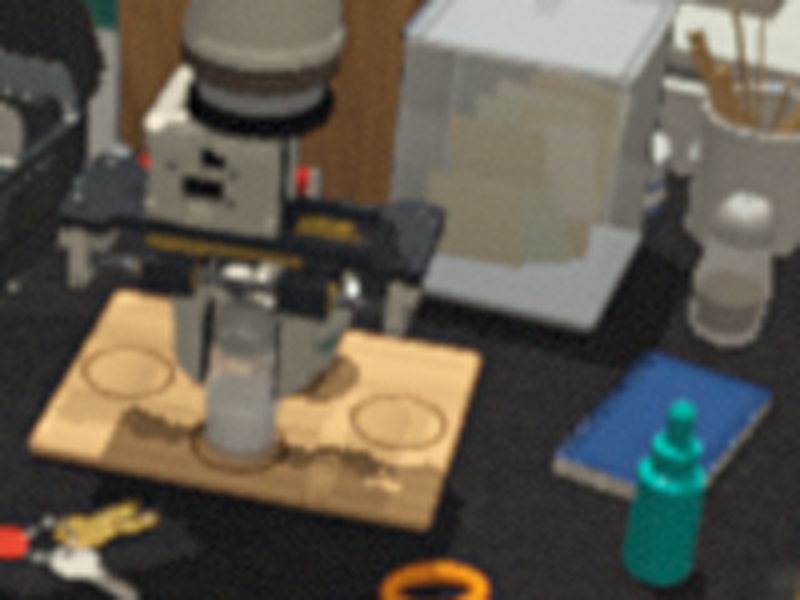

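```bash
python3 - <<'E'
from h import *
k=viewer.get_calibration('wrist')
for n,c,z in [('ringSp',(153,160),.012),('ringD',(407,160),.012),('ringS',(280,232),.012),('cuprim',(308,80),.064),('rimL',(240,80),.064),('rimR',(377,80),.064),('tip',(190,76),.045),('tipring',(190,76),.05)]: print(n,np.round(ray(k,c,z),4))
E
python3 -m creep '.03 0 0 -.04 0 0 0;.03 0 0 -.09 0 0 0;.03 0 0 -.14 0 0 0;.03 0 -.05 -.15 0 0 -.18;.03 0 -.1 -.15 0 0 -.36;.03 0 -.15 -.15 0 0 -.54;.03 0 -.2 -.15 0 0 -.72;.03 0 -.25 -.15 0 0 -.9;.03 0 -.3 -.15 0 0 -1.08;.03 -.002 -.356 -.15 0 0 -1.25;.03 -.002 -.356 -.14 0 0 -1.309;.03 -.002 -.356 -.1 0 0 -1.309;.03 -.002 -.356 -.06 0 0 -1.309;.03 -.002 -.356 -.025 0 0 -1.309;.03 -.002 -.356 -.006 0 0 -1.309;.03 -.002 -.356 .002 0 0 -1.309;.03 -.002 -.356 .004 0 0 -1.309;.03 -.002 -.356 .004 0 0 -1.309'
```

```text
ringSp [ 0.5368 -0.2672  0.012 ]
ringD [ 0.5667 -0.4205  0.012 ]
ringS [ 0.505  -0.3531  0.012 ]
cuprim [ 0.5953 -0.347   0.064 ]
rimL [ 0.5898 -0.3189  0.064 ]
rimR [ 0.6009 -0.3755  0.064 ]
tip [ 0.5879 -0.293   0.045 ]
tipring [ 0.5878 -0.2944  0.05  ]
t: 17.98
tcp_pos: [0.432, -0.0022, 0.0461]
tcp_rot: [2.297, 2.142, 0.001]
contact_force: [0.0, 0.7, -0.6]
finger_gap: 0.0379
grasp_force: 29.6
```

```bash
python3 -m creep '.03 0 0 .0015 0 0 0;.03 0 0 .0015 0 0 0'; python3 -m creep '.05 0 0 0 0 0 0;.066 0 0 0 0 0 0;.066 0 0 -.03 0 0 0;.066 0 0 -.08 0 0 0;.066 0 0 -.13 0 0 0;.066 0 0 -.155 0 0 0'
python3 - <<'E'
from h import *
goal(.595,-.347,.2,-35);goal(.595,-.347,.032,-35)
im=viewer.get_image('scene');cv2.imwrite('pics/s4.png',cv2.resize(im[150:270,160:320,::-1],(800,600),interpolation=cv2.INTER_CUBIC))
E
```

```text
t: 18.23
tcp_pos: [0.432, -0.0021, 0.0445]
tcp_rot: [2.297, 2.142, 0.002]
contact_force: [-0.1, -0.4, -0.1]
finger_gap: 0.0378
grasp_force: 29.6
t: 18.98
tcp_pos: [0.4326, -0.0021, 0.2018]
tcp_rot: [2.296, 2.141, 0.005]
contact_force: [0.3, -0.3, -0.8]
finger_gap: 0.066
grasp_force: 0.0
shift [-0.3326  0.1862  0.0021] turn [ 0.003 -0.002  0.541] rows 6.1
shift [-0.3328  0.1855  0.1701] turn [ 0.003 -0.002  0.541] rows 6.7
```

View pics/s4.png

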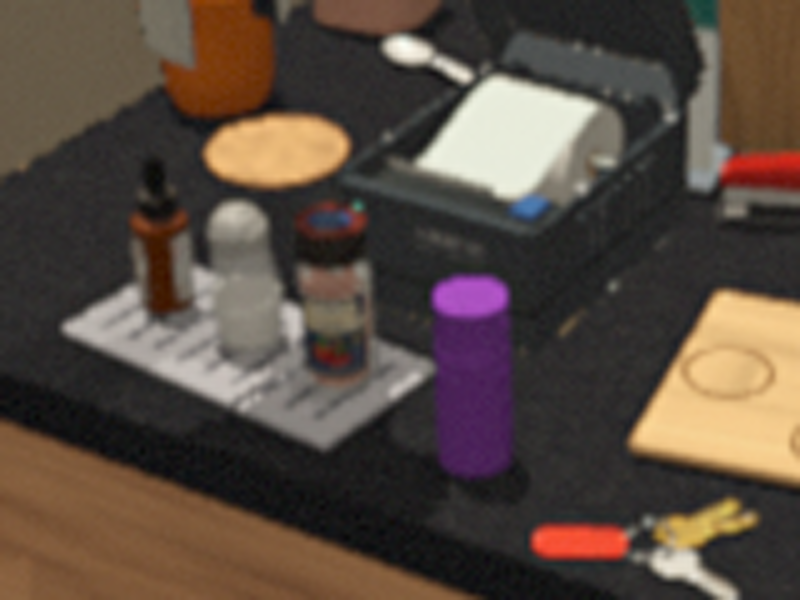

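The three jars stand upright on the tray, with bases near (165,305), (245,350) and (340,370) in this crop. Before reaching for the cup I'll check how close the clear box behind it is.

```bash
python3 - <<'E'
from h import *
k=viewer.get_calibration('top');c2=lambda x,y:(140+x*270/800,100+y*200/593)
for c,z in [((597,188),0),((707,183),0),((610,160),.1),((745,150),.1)]: print(np.round(ray(k,c2(*c),z),3))
k=viewer.get_calibration('scene');c2=lambda x,y:(170+x*.35,90+y*.35)
for c in [(535,333),(652,360)]: print(np.round(ray(k,c2(*c),0),3))
E
```

```text
[ 0.713 -0.351  0.   ]
[ 0.718 -0.481  0.   ]
[ 0.726 -0.353  0.1  ]
[ 0.737 -0.5    0.1  ]
[ 0.724 -0.352  0.   ]
[ 0.733 -0.479  0.   ]
```

```bash
python3 -m creep '.085 -.05 .028 0 0 0 .08;.085 -.1 .056 0 0 0 .16;.085 -.15 .084 0 0 0 .24;.085 -.2 .112 0 0 0 .32;.085 -.25 .14 0 0 0 .4;.085 -.3 .168 0 0 0 .48;.085 -.333 .186 0 0 0 .541;.085 -.333 .186 .03 0 0 .541;.085 -.333 .186 .07 0 0 .541;.085 -.333 .186 .11 0 0 .541;.085 -.333 .186 .15 0 0 .541;.085 -.333 .186 .172 0 0 .541;.085 -.333 .186 .172 0 0 .541'
python3 - <<'E'
from h import *
s=manip.read_state();goal(.595,-.347,.030,-35)
k=viewer.get_calibration('wrist');im=viewer.get_image('wrist');cv2.imwrite('pics/w3.png',im[:,:,::-1])
E
```

```text
t: 20.65
tcp_pos: [0.5922, -0.3466, 0.0249]
tcp_rot: [-2.784, -1.449, 0.004]
contact_force: [-0.4, 0.1, -0.1]
finger_gap: 0.0851
grasp_force: 0.0
shift [ 0.0013  0.0025 -0.0051] turn [-0.004  0.001 -0.   ] rows 0.1
```

View pics/w3.png

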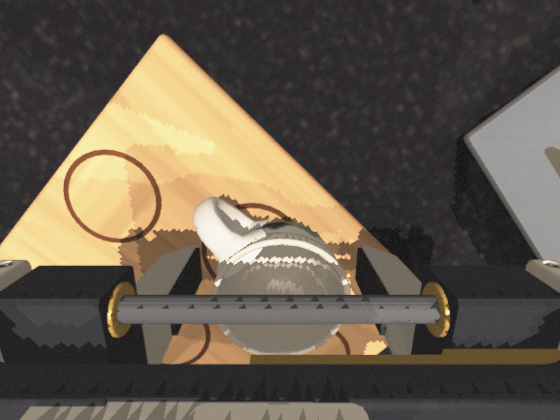

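The cup sits between the open fingers, rim centre near (283,310). The handle at (215,225) is clear of the left finger. Closing now.

```bash
python3 -m creep '.085 .0013 .0025 -.005 0 0 0;.085 .0013 .0025 -.005 0 0 0;.04 .0013 .0025 -.005 0 0 0;.04 .0013 .0025 -.005 0 0 0;.04 .0013 .0025 -.005 0 0 0;.04 .0013 .0025 -.005 0 0 0'
python3 - <<'E'
from h import *
s=manip.read_state();z=s['tcp_pos'][2];goal(.6393,.1348,z+.2,-25);goal(.6393,.1348,z-.006,-25)
E
```

```text
t: 21.45
tcp_pos: [0.5962, -0.3475, 0.0319]
tcp_rot: [-2.786, -1.45, 0.0]
contact_force: [-1.2, 1.5, 1.5]
finger_gap: 0.0577
grasp_force: 30.0
shift [ 0.4198 -0.2415 -0.1998] turn [-0.001 -0.    -0.175] rows 8.4
shift [ 0.4198 -0.2414  0.0062] turn [-0.001 -0.    -0.175] rows 7.7
```

```bash
python3 -m creep '.04 0 0 -.03 0 0 0;.04 0 0 -.07 0 0 0;.04 0 0 -.12 0 0 0;.04 0 0 -.17 0 0 0;.04 .011 -.05 -.17 0 0 0;.04 .021 -.1 -.17 0 0 0;.04 .032 -.15 -.17 0 0 0;.04 .042 -.196 -.17 0 0 0;.04 .085 -.226 -.17 0 0 -.03;.04 .127 -.256 -.17 0 0 -.06;.04 .17 -.286 -.17 0 0 -.09;.04 .212 -.315 -.17 0 0 -.12;.04 .255 -.345 -.17 0 0 -.15;.04 .296 -.32 -.17 0 0 -.175;.04 .337 -.294 -.17 0 0 -.175;.04 .379 -.268 -.17 0 0 -.175;.04 .42 -.2415 -.17 0 0 -.175;.04 .42 -.2415 -.17 0 0 -.175'
python3 - <<'E'
from h import *
goal(.6393,.1348,.027,-25)
k=viewer.get_calibration('wrist');im=viewer.get_image('wrist');cv2.imwrite('pics/w4.png',im[:,:,::-1]);np.savez('w4.npz',K=k['K'],camera_from_world=k['camera_from_world'])
print([d for d in spot_in('coaster','wrist')])
E
```

```text
t: 23.7
tcp_pos: [0.6416, 0.1366, 0.2005]
tcp_rot: [2.647, 1.691, 0.0]
contact_force: [-1.0, -0.6, -2.0]
finger_gap: 0.0578
grasp_force: 30.0
shift [-0.0026 -0.0014  0.1735] turn [0.    0.    0.002] rows 2.8
[{'centre': [0.4938, 0.4331], 'p': 0.62}]
```

View pics/w4.png

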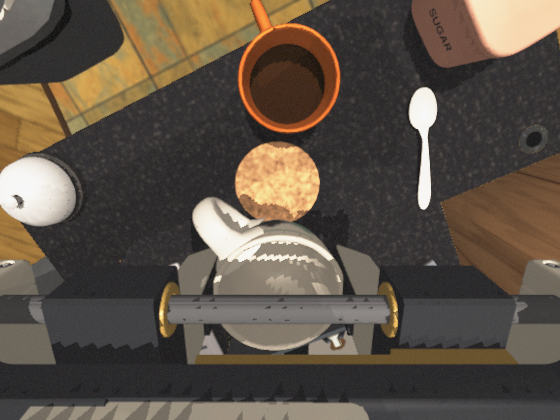

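The coaster is circular at (278,182), with the mug rim behind it at (288,77). The cup is in hand, its handle on the free side.

```bash
python3 - <<'E'
from h import *
k=dict(np.load('w4.npz'))
im=cv2.imread('pics/w4.png');hsv=cv2.cvtColor(im,cv2.COLOR_BGR2HSV)
m=((hsv[...,0]<25)&(hsv[...,2]>110)&(hsv[...,1]>50)).astype(np.uint8);m[:138]=0;m[205:]=0;m[:,:225]=0;m[:,330:]=0
ys,xs=np.nonzero(m);P=np.array([ray(k,(x,y),.006)[:2] for x,y in zip(xs,ys)])
# circle fit on top/side contour
c,_=cv2.findContours(m,0,1);c=max(c,key=cv2.contourArea)[:,0];c=c[c[:,1]<203]
Q=np.array([ray(k,p,.006)[:2] for p in c]);A=np.c_[2*Q,np.ones(len(Q))];s=np.linalg.lstsq(A,(Q**2).sum(1),rcond=None)[0];print(s[:2],np.sqrt(s[2]+s[:2]@s[:2]))
print('mug',ray(k,(288,77),.094),'cup rim L/R',ray(k,(215,300),.2005-.0319+.064),ray(k,(345,300),.2005-.0319+.064))
kt=viewer.get_calibration('top');print(len(c))
goal(.6393,.1345,.027,-25)
E
```

```text
[0.63932476 0.13414464] 0.04747236543868994
mug [0.69185315 0.22622283 0.094     ] cup rim L/R [0.61493229 0.14609455 0.2326    ] [0.66854109 0.12132724 0.2326    ]
158
shift [0.0007 0.0005 0.1739] turn [-0.001  0.002  0.   ] rows 2.8
```

```bash
python3 -m creep '.04 .0007 .0005 .04 0 0 0;.04 .0007 .0005 .08 0 0 0;.04 .0007 .0005 .12 0 0 0;.04 .0007 .0005 .15 0 0 0;.04 .0007 .0005 .165 0 0 0;.04 .0007 .0005 .172 0 0 0;.04 .0007 .0005 .173 0 0 0;.04 .0007 .0005 .173 0 0 0'
```

```text
t: 24.8
tcp_pos: [0.6412, 0.1354, 0.0303]
tcp_rot: [2.649, 1.688, 0.003]
contact_force: [0.2, -0.4, 0.2]
finger_gap: 0.0575
grasp_force: 30.0
```

```bash
python3 -m creep '.04 0 0 0 0 0 0;.04 0 0 0 0 0 0'; python3 - <<'E'
from h import *
goal(.6393,.1343,.0262,-25)
E
```

```text
t: 25.05
tcp_pos: [0.6407, 0.1354, 0.0296]
tcp_rot: [2.649, 1.688, 0.001]
contact_force: [-0.1, -0.5, -0.9]
finger_gap: 0.058
grasp_force: 30.0
shift [-0.0016 -0.0008  0.0034] turn [ 0.001 -0.001  0.   ] rows 0.1
```

```bash
python3 -m creep '.04 -.0016 -.0008 .001 0 0 0;.04 -.0016 -.0008 .002 0 0 0;.04 -.0016 -.0008 .003 0 0 0;.04 -.0016 -.0008 .003 0 0 0'
```

```text
t: 25.55
tcp_pos: [0.6389, 0.1342, 0.026]
tcp_rot: [-2.649, -1.688, 0.0]
contact_force: [0.1, -0.6, -0.2]
finger_gap: 0.0572
grasp_force: 30.0
```

```bash
python3 -m creep '.07 0 0 0 0 0 0;.085 0 0 0 0 0 0;.085 0 0 0 0 0 0;.085 0 0 -.03 0 0 0;.085 0 0 -.08 0 0 0;.085 0 0 -.13 0 0 0;.085 0 0 -.18 0 0 0;.085 0 0 -.18 0 0 0'
python3 - <<'E'
from h import *
im=viewer.get_image('wrist');cv2.imwrite('pics/w5.png',im[:,:,::-1])
k=viewer.get_calibration('wrist');print(proj(k,np.array([.6393,.1343,.006])),proj(k,np.array([.6393,.1343,.058])))
goal(.432,-.0022,.2,-4);goal(.432,-.0022,.0445,-4)
im=viewer.get_image('top');cv2.imwrite('pics/t5.png',cv2.resize(im[100:300,140:410,::-1],(800,593),interpolation=cv2.INTER_CUBIC))
E
```

```text
t: 26.55
tcp_pos: [0.6424, 0.1346, 0.2117]
tcp_rot: [2.647, 1.687, 0.015]
contact_force: [-0.1, -0.0, -1.4]
finger_gap: 0.0849
grasp_force: 0.0
[276.27146785 180.96466971] [276.14286793 192.5204907 ]
shift [-0.2119 -0.1313  0.0074] turn [ 0.004 -0.003 -0.366] rows 4.0
shift [-0.2124 -0.1319  0.1629] turn [ 0.004 -0.003 -0.366] rows 4.8
```

View pics/w5.png

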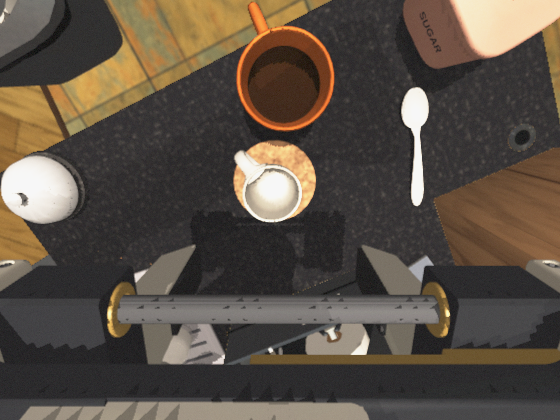

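The cup stands upright on the coaster. Its rim is at (272,192), against about (276,192) for a perfectly centred cup, so it is roughly 3 mm off, which is fine. Now the jars go back, salt first.

```bash
python3 -m creep '.066 -.05 -.031 0 0 0 -.09;.066 -.1 -.062 0 0 0 -.18;.066 -.15 -.093 0 0 0 -.27;.066 -.2 -.124 .003 0 0 -.34;.066 -.2122 -.1316 .005 0 0 -.366;.066 -.2122 -.1316 .007 0 0 -.366'
python3 - <<'E'
from h import *
goal(.432,-.0022,.2,-4);goal(.432,-.0022,.0445,-4)
E
```

```text
t: 27.4
tcp_pos: [0.4293, -0.0028, 0.1983]
tcp_rot: [-2.299, -2.14, 0.001]
contact_force: [0.4, 0.1, 0.1]
finger_gap: 0.0665
grasp_force: 0.0
shift [ 0.0008  0.0027 -0.0017] turn [-0.001 -0.    -0.002] rows 0.1
shift [0.0008 0.0028 0.1538] turn [-0.001 -0.    -0.002] rows 2.5
```

```bash
python3 -m creep '.066 .0008 .0028 .04 0 0 0;.066 .0008 .0028 .08 0 0 0;.066 .0008 .0028 .12 0 0 0;.066 .0008 .0028 .145 0 0 0;.066 .0008 .0028 .154 0 0 0;.066 .0008 .0028 .154 0 0 0;.03 .0008 .0028 .154 0 0 0;.03 .0008 .0028 .154 0 0 0;.03 .0008 .0028 .154 0 0 0;.03 .0008 .0028 .154 0 0 0'
python3 - <<'E'
from h import *
z=manip.read_state()['tcp_pos'][2];goal(.502,-.352,z+.15,-79);goal(.502,-.352,z+.006,-79)
E
```

```text
t: 28.65
tcp_pos: [0.4331, -0.0019, 0.0455]
tcp_rot: [2.298, 2.142, 0.001]
contact_force: [-1.7, 1.5, 4.2]
finger_gap: 0.0374
grasp_force: 30.0
shift [-0.3444  0.0933 -0.1501] turn [ 0.000e+00 -1.000e-03  1.309e+00] rows 7.0
shift [-0.3444  0.0932 -0.0061] turn [ 0.000e+00 -1.000e-03  1.309e+00] rows 7.0
```

```bash
python3 -m creep '.03 0 0 -.04 0 0 0;.03 0 0 -.09 0 0 0;.03 0 0 -.14 0 0 0;.03 -.05 .013 -.15 0 0 .18;.03 -.1 .027 -.15 0 0 .36;.03 -.15 .041 -.15 0 0 .54;.03 -.2 .054 -.15 0 0 .72;.03 -.25 .068 -.15 0 0 .9;.03 -.3 .081 -.15 0 0 1.08;.03 -.3444 .0933 -.15 0 0 1.25;.03 -.3444 .0933 -.14 0 0 1.309;.03 -.3444 .0933 -.1 0 0 1.309;.03 -.3444 .0933 -.06 0 0 1.309;.03 -.3444 .0933 -.03 0 0 1.309;.03 -.3444 .0933 -.016 0 0 1.309;.03 -.3444 .0933 -.01 0 0 1.309;.03 -.3444 .0933 -.01 0 0 1.309'
python3 - <<'E'
from h import *
goal(.502,-.352,.0512,-79)
E
```

```text
t: 30.78
tcp_pos: [0.5023, -0.3525, 0.0556]
tcp_rot: [3.127, 0.301, 0.001]
contact_force: [-0.8, -0.2, -2.2]
finger_gap: 0.0375
grasp_force: 29.6
shift [-0.0002 -0.0005  0.0044] turn [ 0.001 -0.001 -0.   ] rows 0.1
```

```bash
python3 -m creep '.03 -.0002 -.0005 .002 0 0 0;.03 -.0002 -.0005 .0035 0 0 0;.03 -.0002 -.0005 .0044 0 0 0;.03 -.0002 -.0005 .0044 0 0 0;.05 -.0002 -.0005 .0044 0 0 0;.066 -.0002 -.0005 .0044 0 0 0;.066 -.0002 -.0005 .0044 0 0 0;.066 0 0 -.03 0 0 0;.066 0 0 -.08 0 0 0;.066 0 0 -.13 0 0 0;.066 0 0 -.15 0 0 0'
python3 - <<'E'
from h import *
goal(.4389,.0698,.2,-79);goal(.4389,.0698,.0455,-79)
im=viewer.get_image('scene');cv2.imwrite('pics/s6.png',cv2.resize(im[150:270,280:440,::-1],(800,600),interpolation=cv2.INTER_CUBIC))
E
```

```text
t: 32.15
tcp_pos: [0.5029, -0.3535, 0.2082]
tcp_rot: [3.124, 0.3, 0.006]
contact_force: [-0.1, -1.1, 0.7]
finger_gap: 0.0663
grasp_force: 0.0
shift [ 0.0176 -0.4277  0.0069] turn [ 0.003 -0.003 -0.001] rows 6.9
shift [ 0.0171 -0.4282  0.1614] turn [ 0.003 -0.003 -0.001] rows 7.3
```

View pics/s6.png

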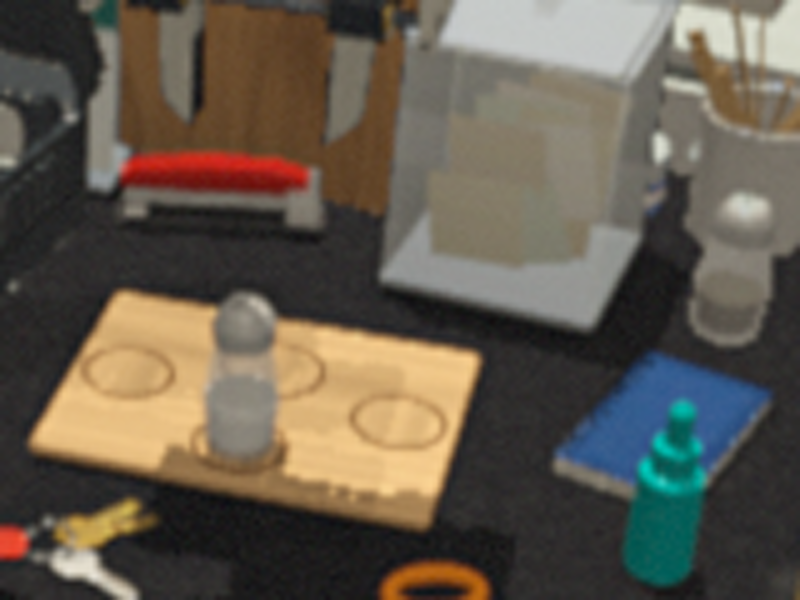

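The salt shaker stands on its front ring (240,445). Next is the dropper bottle.

```bash
python3 -m creep '.06 .0025 -.061 0 0 0 0;.06 .005 -.122 0 0 0 0;.06 .0075 -.183 0 0 0 0;.06 .01 -.244 0 0 0 0;.06 .0125 -.305 0 0 0 0;.06 .015 -.366 0 0 0 0;.06 .0173 -.428 .007 0 0 0;.06 .0173 -.428 .007 0 0 0;.06 .0173 -.428 .007 0 0 0'
python3 - <<'E'
from h import *
goal(.4389,.0698,.0455,-79)
E
```

```text
t: 33.33
tcp_pos: [0.4365, 0.0709, 0.1971]
tcp_rot: [3.126, 0.302, -0.003]
contact_force: [0.9, 0.2, -0.2]
finger_gap: 0.0602
grasp_force: 0.0
shift [0.0024 0.0014 0.1516] turn [0.001 0.002 0.001] rows 2.4
```

```bash
python3 -m creep '.06 .002 .001 .04 0 0 0;.06 .002 .001 .08 0 0 0;.06 .002 .001 .12 0 0 0;.06 .002 .001 .145 0 0 0;.06 .002 .001 .151 0 0 0;.06 .002 .001 .151 0 0 0;.02 .002 .001 .151 0 0 0;.02 .002 .001 .151 0 0 0;.02 .002 .001 .151 0 0 0;.02 .002 .001 .151 0 0 0'
python3 - <<'E'
from h import *
z=manip.read_state()['tcp_pos'][2];goal(.564,-.4193,z+.15,-79);goal(.564,-.4193,z+.006,-79)
E
```

```text
t: 34.58
tcp_pos: [0.4398, 0.071, 0.0474]
tcp_rot: [-3.127, -0.301, -0.002]
contact_force: [1.1, 0.8, 2.7]
finger_gap: 0.0315
grasp_force: 29.9
shift [ 0.0284  0.505  -0.1501] turn [-0.    -0.001  0.   ] rows 8.4
shift [ 0.0283  0.505  -0.0061] turn [-0.    -0.001  0.   ] rows 8.1
```

```bash
python3 -m creep '.02 0 0 -.04 0 0 0;.02 0 0 -.09 0 0 0;.02 0 0 -.14 0 0 0;.02 .003 .056 -.15 0 0 0;.02 .006 .112 -.15 0 0 0;.02 .01 .168 -.15 0 0 0;.02 .013 .224 -.15 0 0 0;.02 .016 .28 -.15 0 0 0;.02 .019 .336 -.15 0 0 0;.02 .022 .392 -.15 0 0 0;.02 .025 .448 -.15 0 0 0;.02 .0284 .505 -.15 0 0 0;.02 .0284 .505 -.14 0 0 0;.02 .0284 .505 -.1 0 0 0;.02 .0284 .505 -.06 0 0 0;.02 .0284 .505 -.03 0 0 0;.02 .0284 .505 -.016 0 0 0;.02 .0284 .505 -.01 0 0 0;.02 .0284 .505 -.01 0 0 0'
python3 - <<'E'
from h import *
goal(.564,-.4195,.0532,-79)
E
```

```text
t: 36.95
tcp_pos: [0.564, -0.4197, 0.0577]
tcp_rot: [3.127, 0.301, 0.001]
contact_force: [0.4, -0.1, -0.2]
finger_gap: 0.0312
grasp_force: 29.9
shift [ 0.0001 -0.0002  0.0045] turn [ 0.001 -0.001  0.   ] rows 0.1
```

```bash
python3 -m creep '.02 0 0 .002 0 0 0;.02 0 0 .0035 0 0 0;.02 0 0 .0042 0 0 0;.02 0 0 .0042 0 0 0;.05 0 0 .0042 0 0 0;.06 0 0 .0042 0 0 0;.06 0 0 .0042 0 0 0;.06 0 0 -.03 0 0 0;.06 0 0 -.08 0 0 0;.06 0 0 -.13 0 0 0;.06 0 0 -.145 0 0 0;.06 0 0 -.145 0 0 0'
python3 - <<'E'
from h import *
goal(.4253,-.0722,.2,-79);goal(.4253,-.0722,.059,-79)
E
```

```text
t: 38.45
tcp_pos: [0.564, -0.4199, 0.2028]
tcp_rot: [3.126, 0.301, 0.002]
contact_force: [-0.2, -0.5, -0.6]
finger_gap: 0.0602
grasp_force: 0.0
shift [-0.0698 -0.3677  0.0023] turn [ 0.001 -0.001 -0.   ] rows 6.0
shift [-0.07   -0.3679  0.1433] turn [ 0.001 -0.001 -0.   ] rows 6.4
```

```bash
python3 -m creep '.065 -.012 -.061 0 0 0 0;.065 -.023 -.122 0 0 0 0;.065 -.035 -.184 0 0 0 0;.065 -.046 -.245 0 0 0 0;.065 -.058 -.306 0 0 0 0;.065 -.07 -.368 0 0 0 0;.065 -.07 -.368 0 0 0 0;.065 -.07 -.368 .04 0 0 0;.065 -.07 -.368 .08 0 0 0;.065 -.07 -.368 .12 0 0 0;.065 -.07 -.368 .143 0 0 0;.065 -.07 -.368 .143 0 0 0;.065 -.07 -.368 .143 0 0 0;.03 -.07 -.368 .143 0 0 0;.03 -.07 -.368 .143 0 0 0;.03 -.07 -.368 .143 0 0 0;.03 -.07 -.368 .143 0 0 0'
python3 - <<'E'
from h import *
z=manip.read_state()['tcp_pos'][2];goal(.5365,-.2673,z+.15,-79);goal(.5365,-.2673,z+.006,-79)
E
```

```text
t: 40.58
tcp_pos: [0.4252, -0.0715, 0.0595]
tcp_rot: [-3.127, -0.301, -0.002]
contact_force: [-0.7, 0.6, 4.6]
finger_gap: 0.0402
grasp_force: 30.0
shift [ 0.0721  0.2134 -0.15  ] turn [-0.    -0.001  0.   ] rows 4.3
shift [ 0.0719  0.2134 -0.006 ] turn [-0.    -0.001  0.   ] rows 3.6
```

```bash
python3 -m creep '.03 0 0 -.04 0 0 0;.03 0 0 -.09 0 0 0;.03 0 0 -.14 0 0 0;.03 .018 .053 -.15 0 0 0;.03 .036 .106 -.15 0 0 0;.03 .054 .16 -.15 0 0 0;.03 .072 .2134 -.15 0 0 0;.03 .072 .2134 -.14 0 0 0;.03 .072 .2134 -.1 0 0 0;.03 .072 .2134 -.06 0 0 0;.03 .072 .2134 -.03 0 0 0;.03 .072 .2134 -.016 0 0 0;.03 .072 .2134 -.01 0 0 0;.03 .072 .2134 -.01 0 0 0'
python3 - <<'E'
from h import *
goal(.5365,-.2673,.0654,-79)
E
```

```text
t: 42.32
tcp_pos: [0.5364, -0.2675, 0.0696]
tcp_rot: [3.127, 0.301, 0.001]
contact_force: [-0.1, -0.3, -0.6]
finger_gap: 0.0404
grasp_force: 30.0
shift [ 0.0001 -0.0001  0.0042] turn [ 0.    -0.001 -0.   ] rows 0.1
```

Lower, release, and pull back to a view position above the board.

```bash
python3 -m creep '.03 0 0 .002 0 0 0;.03 0 0 .0035 0 0 0;.03 0 0 .0042 0 0 0;.03 0 0 .0042 0 0 0;.05 0 0 .0042 0 0 0;.065 0 0 .0042 0 0 0;.065 0 0 .0042 0 0 0;.065 0 0 -.03 0 0 0;.065 0 0 -.08 0 0 0;.065 0 0 -.13 0 0 0;.065 0 0 -.18 0 0 0;.08 -.04 .03 -.2 0 0 0;.08 -.0785 .0584 -.2 0 0 0;.08 -.0785 .0584 -.2 0 0 0;.08 -.0785 .0584 -.2 0 0 0'
python3 - <<'E'
from h import *
k=viewer.get_calibration('wrist');im=viewer.get_image('wrist')[:,:,::-1];cv2.imwrite('pics/w7.png',im)
a=cv2.resize(im[10:200,170:420],(500,380),interpolation=cv2.INTER_CUBIC)
b=viewer.get_image('scene')[:,:,::-1];b=cv2.resize(b[110:280,170:440],(600,380),interpolation=cv2.INTER_CUBIC)
o=np.hstack([a,b]);cv2.imwrite('pics/f.png',cv2.resize(o,(800,int(380*800/1100))))
c=np.array([.5503,-.3432]);X=np.array([.9816,.191]);Y=np.array([-.191,.9816])
E
```

```text
t: 44.2
tcp_pos: [0.4703, -0.3393, 0.2688]
tcp_rot: [-3.126, -0.3, -0.001]
contact_force: [0.1, 0.7, -0.7]
finger_gap: 0.08
grasp_force: 0.0
```

View pics/f.png

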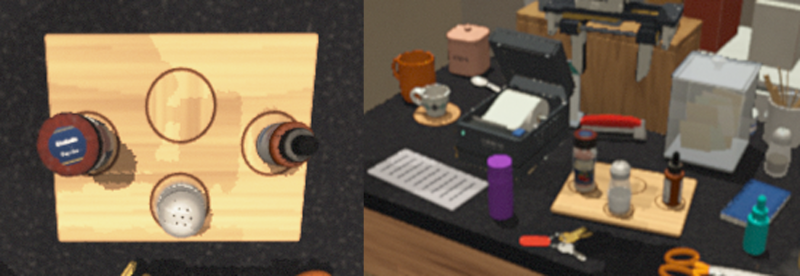

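All three jars are upright on the board and the cup is on the coaster. I'll compare the jar offsets with the starting picture numerically.

```bash
python3 - <<'E'
import cv2,numpy as np
a=cv2.imread('pics/w1.png',0);b=cv2.imread('pics/w7.png',0)
for n,(x,y,r) in dict(spice=(219,109,20),salt=(296,157,15),drop=(375,109,14),boardUL=(206,36,14),boardUR=(388,36,14),boardLL=(212,176,12)).items():
    m=cv2.matchTemplate(b[y-r-20:y+r+20,x-r-20:x+r+20],a[y-r:y+r,x-r:x+r],cv2.TM_CCOEFF_NORMED);_,v,_,p=cv2.minMaxLoc(m);print(n,round(v,2),p[0]-20,p[1]-20)
E
```

```text
spice 0.93 0 0
salt 0.94 -1 0
drop 0.9 0 -1
boardUL 1.0 -2 0
boardUR 1.0 -1 -1
boardLL 0.99 -1 0
```

```bash
python3 -c "
from bench import manip
print(manip.close_job())"
```

```text
the job is handed in; nothing more can be done
None
```

I handed the job in at about 44 s: the espresso cup is on the coaster about 3 mm off centre, the spice jar, salt shaker and dropper bottle are back upright on their own rings within about 2 mm, and I left the used mug alone.

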